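Line up the dropper bottles on the rail

TASK

Clear the stop out of the bottle rail by sliding it along the T-slot to the open end and lifting it out, and stand it upright in the small white dish. Line the three dropper bottles up on the rail in order of height, each standing upright and centred on its own mark: the tallest on the longest pair of pads, the middle one on the middle pair, the shortest on the shortest pair. Do not tip a bottle over, and leave the tweezers where they lie.

Things in the scene. Friction and masses are not known exactly. Their poses are not given: they have to be found in the camera images.
- bottle_small_center (a point): the shortest of three sealed dropper bottles (white plastic, black pointed cap), loose, 50 mm tall overall; straight round body 24 mm in diameter from its base up to 34 mm, tapering above. Point on its axis half-way up, 25 mm above its base; z up. Starts upright on the grey mat (top 3 mm above the desk).
- bottle_medium_center (a point): the middle-sized of three sealed dropper bottles (white plastic, black pointed cap), loose, 72 mm tall overall; straight round body 31 mm in diameter from its base up to 48 mm, tapering above. Point on its axis half-way up, 36 mm above its base; z up. Starts upright on the grey mat (top 3 mm above the desk).
- bottle_large_center (a point): the tallest of three sealed dropper bottles (white plastic, black pointed cap), loose, 90 mm tall overall; straight round body 40 mm in diameter from its base up to 62 mm, tapering above. Point on its axis half-way up, 45 mm above its base; z up. Starts upright on the grey mat (top 3 mm above the desk).
- mark_small: the shortest of three marks on the rail: two flat black pads, one each side of the slot, each 16 mm along the rail, 19 across. Origin: centre of the pair, on the slot's middle, level with the rail's top (where a bottle's base rests); y along the rail, z up. Marks stand 78 mm apart; the middle one is always between, the outer two may be either way round.
- mark_medium: the middle of three marks on the rail: two flat black pads, one each side of the slot, each 32 mm along the rail, 19 across. Origin: centre of the pair, on the slot's middle, level with the rail's top (where a bottle's base rests); y along the rail, z up. Marks stand 78 mm apart; the middle one is always between, the outer two may be either way round.
- mark_large: the longest of three marks on the rail: two flat black pads, one each side of the slot, each 50 mm along the rail, 19 across. Origin: centre of the pair, on the slot's middle, level with the rail's top (where a bottle's base rests); y along the rail, z up. Marks stand 78 mm apart; the middle one is always between, the outer two may be either way round.
- rail: fixed aluminium rail on the mat, 295 long (y), 60 wide (x), 18 mm high; top 21 mm above the desk. Origin: underside, on the centre line of its T-slot. Slotted from y = -140 (plugged end) to +105 mm, open there; then only the 4 mm thick floor goes on to +155 mm as a bare landing. Slot 15 mm wide in the top (12 to 18 mm up), channel beneath 31 mm wide (4 to 12 mm up).
- stop_center (a point): the stop, loose in the T-slot: steel foot disc 27 mm across, 6 thick, in the channel (underside 4 mm above the rail's), 10 mm stem, round brass thumb grip 22 mm across from 18 to 60 mm above its underside. Point on its axis 30 mm above its underside; z up. It leaves only by sliding along the rail's +y until the foot is all over the landing (rail y 120 mm or more), then up.
- dish: small round white ceramic dish, fixed on the mat, 80 mm across the rim, 12 mm high; inner floor about 64 mm across and 4 mm above its underside. Origin: centre of its underside; z up.
- tweezers: steel tweezers, 7 mm high, about 125 mm long along y, lying loose on the mat beyond the rail; to be left alone. Origin: on the underside about mid-length.

How it is judged (in metres and radians):
At the end, for the whole second after the job is handed in: The stop stands upright on the dish's floor, within 22 mm of its centre; each bottle stands upright on the rail within 12 mm of the centre of its own mark (tallest on longest, middle on middle, shortest on shortest). Heights within 4 mm, tilts under 0.12 rad, all released and at rest (horizontal distance between stop_center and dish below 0.022 m and angle between each of stop_center, bottle_small_center, bottle_medium_center, bottle_large_center's own z axis and vertical below 0.12 rad and height (world z) of stop_center between 0.033 and 0.041 m and linear speed of each of stop, bottle_small, bottle_medium, bottle_large below 0.02 m/s and contact force between each of stop, bottle_small, bottle_medium, bottle_large and the fingers below 0.1 N and horizontal distance between bottle_small_center and mark_small below 0.012 m and height (world z) of bottle_small_center between 0.042 and 0.05 m and horizontal distance between bottle_medium_center and mark_medium below 0.012 m and height (world z) of bottle_medium_center between 0.053 and 0.061 m and horizontal distance between bottle_large_center and mark_large below 0.012 m and height (world z) of bottle_large_center between 0.062 and 0.07 m); the robot touches nothing.
It fails at once if a bottle is tipped over (angle between any of bottle_small_center, bottle_medium_center, bottle_large_center's own z axis and vertical above 0.7 rad).
It fails at once if the tweezers are disturbed (moved more than 20 mm) (distance of tweezers from where it was at the start of the episode above 0.02 m).
It also fails if it takes over 112 s, if anything falls off the work surface, if the arm or the gripper's body presses on something with over 40 N, if the wrist force passes 120 N, or if a joint passes its speed limit or range.

ROBOT

A 6-joint arm with a two-finger parallel gripper is mounted at the origin on the work surface. World frame = base frame: x ahead of the robot, y to its left, z up, the work surface at z = 0. Lengths are in mm, angles in rad, forces in N, time in s.
With the tool pointing down it reaches from about 325 to 775 mm from the base axis. Payload 5.5 kg.
Tool frame: the origin (TCP) lies on the mounting face of the last link; the fingertips stand 182 mm ahead of it and the grasp point (between the pads) lies 163 mm ahead of it (robot.grip_point_offset is the distance from the TCP to the grasp point, in mm); z points along the fingers, y is the direction in which the jaws open and shut (so a half turn about z gives the same grasp; the last joint's range is limited). The gripper opens to 88 mm and grips with 3 to 60 N. Pads are 20 mm wide; open, the fingers measure 115 mm over their backs; the gripper's body (75 mm by 178 mm) begins 61 mm behind the grasp point.
Start: joints at [-1.281, 0.091, 1.231, -0, 1.82, -0.057], TCP at [203.935, -564.295, 404.631] pointing down, gripper open.
Joint ranges: [-2.87, 2.87], [-0.86, 2.18], [0.17, 2.46], [-1.51, 4.65], [0.06, 2.69], [-2.65, 2.65]. Speed limits (rad/s): [2.57, 2.57, 3.01, 3.14, 3.14, 3.14].

INTERFACE

Orientations are given as a rotation vector (axis times angle).
In Python, from plant import robot, eyes, order gives the robot as it stands. The module is installed in compiled form; this text tells all that it offers.
- The arm moves only by the tool apply_moves, never from a script. Its argument "rows" is one flat list of numbers, 4 for each row, row after row: the shift along the tool's x, y, z in cm, then the turn about the tool's z in rad. In form: [tx, ty, tz, roll, tx, ty, tz, roll, ...]. A call has 1 to 12 rows; each row shifts and turns the commanded pose from where the row before left it, along the tool's axes as they then stand; what a row does not reach is not made up. A row lasts 1/8 s, in which the tool goes at most 62.5 mm and 10.7 degrees, less where a joint would pass 70% of its speed; a pose out of reach is approached as far as the arm can. A call is refused whole if a number of a shift passes 6.25 or a number of a turn 0.188, either way. A call with a gripper value outside its range is refused whole. "claw" is the opening, from 0 (shut) to 1 (fully open), set as the call begins (left out, the last holds). The fingers move at their own pace and stop on an object; the grip force is fixed at half the most. Time passes only in rows, so rows that do not move let the fingers close. It gives the time, the measured TCP pose, the force and the opening at its end, in the units of the state.
- robot.get_state(): the state, without advancing time (a new reading comes with each control period).
- eyes.grab_frame(name): name is "scene" or "top"; returns a dict with "pixels" (384x512x3 uint8, red, green, blue), "mtx" (3x3 intrinsics, pixels), "k1" (the pictures are not rectified: a ray, as slopes to the right and down, at radius r is drawn at 1 + k1 r^2 times it, then the intrinsics apply), "rvec" (rotation vector, rad) and "tvec" (3), from world to camera coordinates, as OpenCV has them. Camera axes: x right, y down, z forward; pixel columns grow to the right and rows downward; lengths in mm; the calibration is good to about 2 mm. A picture is of the moment at which its call begins. There is no depth.
- order.close_job(): hands the job in, once; it reports no verdict.
The state is a dict: "clock": time; "qpos": joint angles; "joint_velocities": joint speeds; "joint_efforts": joint torques, N m; "tcp_pos": TCP position; "ee_rot": TCP orientation; "contact_force": force on the tool from outside, world axes, zero at the start; "torque": the same for the moment, N m; "width": opening from 0.0 (shut) to 1.0 (fully open).
Only numpy, scipy, OpenCV 4.12 (cv2) and the standard library are available. Lean on these libraries where they do the work, as an engineer would, in place of code of your own. Each camera call takes 0.05 s, during which the arm holds its last target.

## Working session

There is one attempt and no reset: what is moved stays moved. The work goes in short steps, Python scripts to look and compute and a tool call to move; the robot and the scene stay as the last step left them, time stands still between calls to the robot, and variables do not carry over. Pictures are saved under pics/ and viewed, and the job is handed in when it is done.

Besides the shell and the picture viewer there is one more tool, called after "Emit:" as name(argument=value, ...) on one line, values as JSON. apply_moves: Moves the arm, as the interface text tells. Its arguments: {"type":"object","properties":{"rows":{"type":"array","items":{"type":"number"}},"claw":{"type":"number"}},"required":["rows"]}

```bash
mkdir -p pics; cat > h.py <<'E'
import numpy as np, cv2
from plant import robot, eyes, order
def grab(n,fn=None):
    f=eyes.grab_frame(n)
    if fn: cv2.imwrite('pics/'+fn,f['pixels'][:,:,::-1])
    return f
def ray(f,u,v):
    K=np.array(f['mtx']);k=f['k1']
    d=np.array([[[u,v]]],float)
    p=cv2.undistortPoints(d,K,np.array([k,0,0,0,0.]))[0,0]
    R=cv2.Rodrigues(np.array(f['rvec'],float))[0];t=np.array(f['tvec'],float).ravel()
    return -R.T@t, R.T@np.array([p[0],p[1],1])
def plane(f,u,v,z):
    c,d=ray(f,u,v); return c+d*(z-c[2])/d[2]
def proj(f,P):
    return cv2.projectPoints(np.array(P,float).reshape(-1,1,3),np.array(f['rvec'],float),np.array(f['tvec'],float),np.array(f['mtx']),np.array([f['k1'],0,0,0,0.]))[0][:,0]
E
python3 - <<'E'
from h import *
for n in('top','scene'):
    f=grab(n,n+'0.png'); c,_=ray(f,256,192); print(n,c.round(),f['k1'],f['mtx'])
s=robot.get_state();print(s)
E
```

```text
top [491.   1. 817.] 0.03749726739636705 [[373.77048705   0.         257.57691456]
 [  0.         373.77048705 198.32851048]
 [  0.           0.           1.        ]]
scene [1312.  548.  954.] 0.0728301804569447 [[485.26264204   0.         256.68132955]
 [  0.         485.26264204 188.99176154]
 [  0.           0.           1.        ]]
{'clock': 0.1, 'qpos': array([-1.28070399e+00,  9.17930665e-02,  1.23173107e+00, -1.98331743e-06,
        1.81979741e+00, -5.67022616e-02]), 'joint_velocities': array([-0.00088317, -0.00328705, -0.00257052,  0.00079454,  0.00014116,
       -0.0025864 ]), 'joint_efforts': array([ 3.25019930e-03, -4.47859597e+01, -4.07569528e+01,  7.01178960e-02,
        2.84914387e-02, -1.07393012e-04]), 'tcp_pos': array([ 203.94449774, -564.33752526,  403.63341338]), 'ee_rot': array([-3.09279128e+00, -5.41721036e-01,  3.19020038e-04]), 'contact_force': array([ 0.67515381, -0.40685549, -0.07079422]), 'torque': array([0.02333629, 0.02581634, 0.06873081]), 'width': 1.0014321796902323}
```

View pics/top0.png

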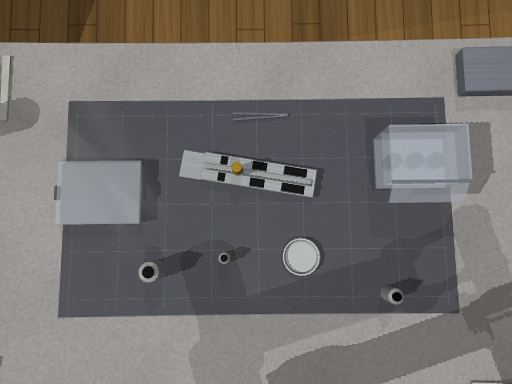

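View pics/scene0.png

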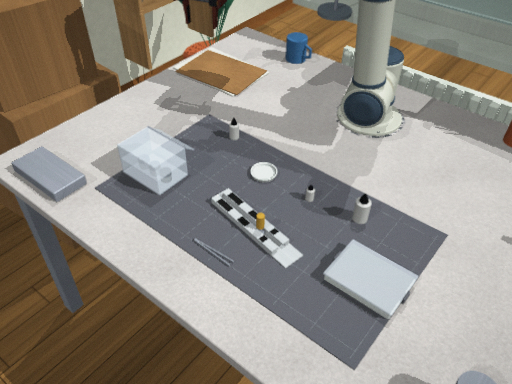

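The top view shows the rail from (180,150) to (317,195), with the landing at the left. The stop is at (237,168) and the dish at (301,257). The bottles are at (149,272) large, (224,258) small and (396,296) medium. The tweezers are at (260,116). I'll zoom in next.

```bash
python3 - <<'E'
from h import *
f=grab('top');g=f['pixels'][:,:,::-1]
cv2.imwrite('pics/rail.png',cv2.resize(g[140:205,170:330],None,fx=5,fy=5,interpolation=cv2.INTER_CUBIC))
hs=cv2.cvtColor(g,cv2.COLOR_BGR2HSV)
def cc(m,name,box,z,mn=8):
    x0,y0,x1,y1=box
    n,l,s,c=cv2.connectedComponentsWithStats(m[y0:y1,x0:x1].astype(np.uint8))
    for i in range(1,n):
        if s[i,4]>=mn:
            u,v=c[i]+[x0,y0]; print(name,(u.round(1),v.round(1)),s[i,2:],plane(f,u,v,z).round(1)[:2])
gray=cv2.cvtColor(g,cv2.COLOR_BGR2GRAY)
cc(gray<28,'pad',(180,145,320,200),21)
cc((hs[...,1]>120)&(hs[...,2]>90),'stop',(225,155,250,182),64)
cc(gray<40,'capL',(135,258,163,286),80); cc(gray<40,'capS',(216,250,232,266),45); cc(gray<40,'capM',(385,285,408,308),65)
cc(gray>110,'botL',(130,255,165,290),60); cc(gray>100,'botS',(214,248,234,268),37); cc(gray>110,'botM',(380,283,408,308),50)
cc(gray>130,'dish',(275,230,325,280),15,100)
m=(gray>150)[145:200,175:325].astype(np.uint8)
cs,_=cv2.findContours((gray[140:205,170:330]>110).astype(np.uint8),0,2)
c=np.vstack([k for k in cs if cv2.contourArea(k)>50]).astype(np.float32)+np.float32([170,140])
b=cv2.boxPoints(cv2.minAreaRect(c));print(b)
for p in b: print(plane(f,*p,21).round(1))
E
```

```text
pad (np.float64(224.2), np.float64(159.6)) [ 7  8 40] [668.9  72.2]
pad (np.float64(259.3), np.float64(165.3)) [14 10 99] [655.5  -3.9]
pad (np.float64(295.3), np.float64(171.1)) [ 23  11 149] [642.  -81.4]
pad (np.float64(221.1), np.float64(176.2)) [ 7  8 43] [632.5  78.8]
pad (np.float64(256.9), np.float64(182.1)) [14  9 94] [618.9   1.8]
pad (np.float64(292.7), np.float64(187.8)) [ 22  11 153] [605.7 -75.1]
stop (np.float64(236.1), np.float64(167.1)) [10 13 89] [643.3  43.9]
capL (np.float64(147.7), np.float64(271.9)) [ 12  11 103] [436.  214.4]
capS (np.float64(223.5), np.float64(257.6)) [ 6  7 33] [459.9  71.3]
capM (np.float64(396.7), np.float64(296.3)) [10  9 64] [ 383.3 -268.6]
botL (np.float64(147.6), np.float64(271.8)) [ 20  20 188] [434.7 220.3]
botS (np.float64(221.9), np.float64(258.2)) [11 11 44] [458.4  75.4]
botM (np.float64(392.5), np.float64(296.4)) [14 15 82] [ 381.1 -265.7]
dish (np.float64(301.4), np.float64(255.9)) [ 37  38 980] [460.5 -91. ]
[[178.51422 176.14137]
 [182.87222 147.95961]
 [316.46118 168.61769]
 [312.10318 196.79945]]
[633.5 170.4  21. ]
[695.5 161.8  21. ]
[ 646.9 -127.3   21. ]
[ 585.7 -116.2   21. ]
```

```bash
python3 - <<'E'
from h import *
f=grab('scene');g=f['pixels'][:,:,::-1]
cv2.imwrite('pics/sz.png',cv2.resize(g[110:270,200:400],None,fx=4,fy=3.75,interpolation=cv2.INTER_CUBIC)[:600])
E
```

```text
(no output)
```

View pics/rail.png

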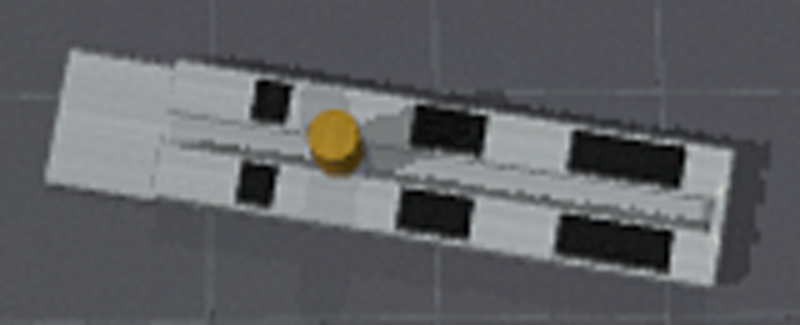

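View pics/sz.png

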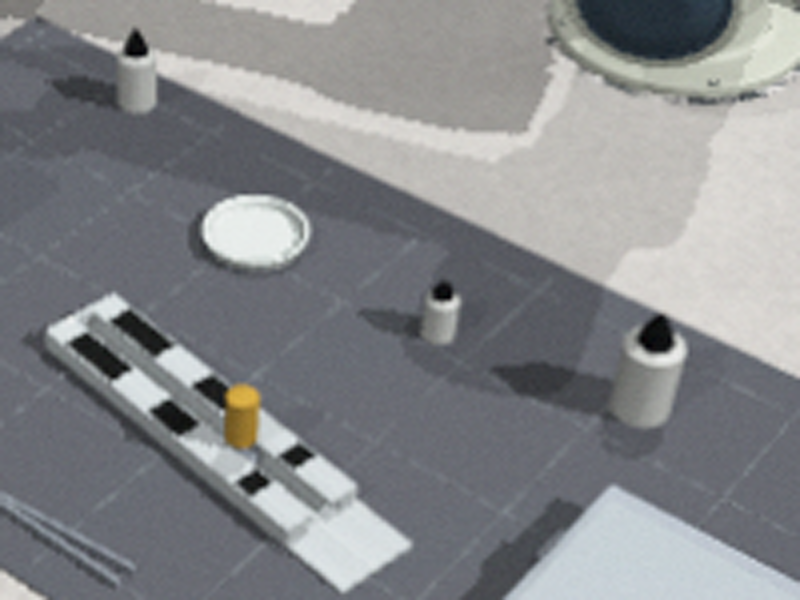

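```bash
python3 - <<'E'
from h import *
f=grab('scene');t=grab('top')
g=cv2.cvtColor(f['pixels'],cv2.COLOR_RGB2GRAY)
G=cv2.cvtColor(t['pixels'],cv2.COLOR_RGB2GRAY)
def comp(g,c,r):
    x0,y0=int(c[0]-r),int(c[1]-r)
    n,l,s,cc=cv2.connectedComponentsWithStats((g[y0:y0+2*r,x0:x0+2*r]<45).astype(np.uint8))
    i=1+np.argmax(s[1:,4]); return cc[i]+[x0,y0]
def tri(f,a,t,b):
    c1,d1=ray(f,*a);c2,d2=ray(t,*b)
    M=np.c_[d1,-d2];k=np.linalg.lstsq(M,c2-c1,rcond=None)[0]
    p,q=c1+d1*k[0],c2+d2*k[1];return ((p+q)/2).round(1),np.linalg.norm(p-q).round(1)
for n,sc,tc,tip,z,r in(('S',(310.5,187),(223.5,257.6),(310.5,185.0),53,8),('M',(234,121),(396.7,296.3),(233.7,118),75,8),('L',(364,199),(147.7,271.9),(365,194.2),93,12)):
    a=comp(g,sc,r);b=comp(G,tc,12);print(n,a.round(1),b.round(1),tri(f,a,t,b),'tip',plane(f,*tip,z).round(1))
# stop top, orange
hs=cv2.cvtColor(f['pixels'],cv2.COLOR_RGB2HSV)
print('stop tip scene',plane(f,200+242/4,110+396/3.75,67).round(1),'top',plane(t,236.5,166.4,67).round(1))
m=(g>170)[150:190,240:285].astype(np.uint8)
n,l,s,c=cv2.connectedComponentsWithStats(m);i=1+np.argmax(s[1:,4]);u=c[i]+[240,150];print('dish scene',plane(f,*u,12).round(1))
# marks in scene
n,l,s,c=cv2.connectedComponentsWithStats((g[180:250,205:300]<40).astype(np.uint8))
for i in range(1,n):
    if s[i,4]>10: print(s[i,4],plane(f,*(c[i]+[205,180]),21).round(1))
for y in (0,):
  print(robot.get_state()['tcp_pos'])
E
```

```text
S [310.5 187.4] [223.4 257.8] (array([459.6,  71.5,  44. ]), np.float64(0.2)) tip [460.3  70.9  53. ]
M [233.7 121.9] [396.7 296.3] (array([ 382.9, -270.8,   60.3]), np.float64(1.0)) tip [ 383. -271.   75.]
L [363.7 198.9] [147.8 271.8] (array([435.4, 216.4,  73.6]), np.float64(0.9)) tip [437.4 217.9  93. ]
stop tip scene [647.1  45.5  67. ] top [644.2  42.9  67. ]
dish scene [461.  -91.6  12. ]
57 [606.3 -74.   21. ]
58 [642.7 -80.1  21. ]
26 [ 6.2e+02 -4.0e-01  2.1e+01]
43 [656.4  -3.1  21. ]
18 [633.   79.5  21. ]
18 [669.   73.2  21. ]
[ 203.95138884 -564.30812557  404.24895261]
```

```bash
cat >> h.py <<'E'
YAW=1.398
P=dict(S=(460,71.2),M=(383,-271),L=(435.7,216.5),D=(460.7,-91.3),T=(645,43.3),mS=(650.9,75.9),mM=(637.5,-1.4),mL=(624,-77.5))
def plan(*wps):
    """wps: (x,y,zgrasp) -> deltas cm in tool frame"""
    s=robot.get_state();R=cv2.Rodrigues(np.array(s['ee_rot']))[0]
    yaw=np.arctan2(R[1,0],R[0,0]);d=(YAW-yaw+np.pi)%(2*np.pi)-np.pi
    print('t',round(s['clock'],2),'roll',round(-d,3),'w',round(s['width'],3),'grasp',(s['tcp_pos']+163*R[:,2]).round(1),'tilt',R[:,2].round(3),'F',s['contact_force'].round(1),'q',s['qpos'].round(2))
    p=s['tcp_pos']+163*R[:,2]
    for w in wps:
        print((R.T@(np.array(w)-p)/10).round(2)); p=np.array(w)
E
echo
```

Emit:
apply_moves(rows=[0,0,1,-0.175,0,0,1,-0.175,0,0,1,-0.175,0,0,1,-0.175,0,0,1,-0.175,0,0,1,-0.176,0,0,0,0], claw=0.6)

```text
clock: 1.18
tcp_pos: [203.9, -564.2, 343.5]
ee_rot: [-2.405, -2.018, -0.001]
contact_force: [0.6, -0.0, 0.3]
width: 0.601
```

```bash
python3 - <<'E'
from h import *
plan((645,43.3,130),(645,43.3,50))
E
```

```text
t 1.18 roll -0.002 w 0.601 grasp [ 203.8 -563.8  180.5] tilt [-0.001  0.002 -1.   ] F [ 0.6 -0.   0.3] q [-1.28  0.09  1.34 -0.    1.71 -1.11]
[67.44 32.91  5.15]
[-0.01  0.01  8.  ]
```

Emit:
apply_moves(rows=[5,2.4,0.35,0,5,2.4,0.35,0,5,2.4,0.35,0,5,2.4,0.35,0,5,2.4,0.35,0,5,2.4,0.35,0,5,2.4,0.35,0,5,2.4,0.35,0,5,2.4,0.35,0,5,2.4,0.35,0,5,2.4,0.35,0,5,2.4,0.35,0])

```text
clock: 2.68
tcp_pos: [591.9, -21.2, 303.4]
ee_rot: [2.409, 2.015, 0.001]
contact_force: [-0.2, -0.8, -0.7]
width: 0.599
```

Emit:
apply_moves(rows=[3.7,2.05,0.5,0,3.74,2.05,0.45,0,0,0,0,0,0,0,0,0])

```text
clock: 3.18
tcp_pos: [644.0, 43.1, 293.5]
ee_rot: [2.407, 2.019, -0.001]
contact_force: [0.4, -0.4, -0.3]
width: 0.599
```

```bash
python3 - <<'E'
from h import *
plan((645,43.3,130),(645,43.3,50))
E
```

```text
t 3.17 roll -0.002 w 0.599 grasp [644.   43.  130.5] tilt [-0. -0. -1.] F [ 0.4 -0.4 -0.3] q [ 0.01  0.22  1.29 -0.    1.64  0.19]
[0.05 0.1  0.05]
[ 0. -0.  8.]
```

Emit:
apply_moves(rows=[0,0.1,2,0,0,0,2,0,0,0,2,0,0,0,2,0,0,0,0,0])

```text
clock: 3.8
tcp_pos: [644.3, 43.1, 209.9]
ee_rot: [-2.403, -2.019, 0.006]
contact_force: [0.0, 0.1, -0.3]
width: 0.601
```

Emit:
apply_moves(rows=[0,0,0,0,0,0,0,0,0,0,0,0,0,0,0,0,0,0,0,0,0,0,0,0], claw=0)

```text
clock: 4.55
tcp_pos: [645.3, 43.3, 213.9]
ee_rot: [2.405, 2.021, 0.002]
contact_force: [-1.2, 1.2, 3.4]
width: 0.245
```

```bash
python3 - <<'E'
from h import *
plan((667,170,50))
u=np.array([.1717,.985]);s=np.array([645,43.3])
print(s+u*106)
E
```

```text
t 4.55 roll -0.0 w 0.245 grasp [645.5  43.3  50.9] tilt [ 0.001  0.    -1.   ] F [-1.2  1.2  3.4] q [0.01 0.26 1.38 0.   1.5  0.19]
[12.85 -0.06  0.1 ]
[663.2002 147.71  ]
```

Emit:
apply_moves(rows=[0.9,0,0,0,0.9,0,0,0,0.9,0,0,0,0.9,0,0,0,0.9,0,0,0,0.9,0,0,0,0.9,0,0,0,0.9,0,0,0,0.9,0,0,0,0.9,0,0,0,0.9,0,0,0,0.8,0,0,0])

```text
clock: 6.05
tcp_pos: [663.8, 148.6, 214.0]
ee_rot: [2.404, 2.019, 0.0]
contact_force: [-0.8, -3.6, 5.0]
width: 0.243
```

Emit:
apply_moves(rows=[0,0,0,0,0,0,0,0])

```text
clock: 6.3
tcp_pos: [663.8, 149.2, 213.9]
ee_rot: [2.404, 2.021, 0.002]
contact_force: [0.5, -1.1, 4.7]
width: 0.248
```

```bash
python3 - <<'E'
from h import *
plan((663,148,50))
f=grab('scene');g=f['pixels'][:,:,::-1]
t=grab('top');h=t['pixels'][:,:,::-1]
a=cv2.resize(g[180:300,200:350],(600,480));b=cv2.resize(h[130:210,150:250],None,fx=2,fy=6)
cv2.imwrite('pics/slide.png',np.hstack([a,b]))
E
```

```text
t 6.3 roll -0.0 w 0.248 grasp [664.1 149.3  50.9] tilt [ 0.002  0.    -1.   ] F [ 0.5 -1.1  4.7] q [0.17 0.35 1.28 0.   1.52 0.34]
[-0.14 -0.09  0.09]
```

View pics/slide.png

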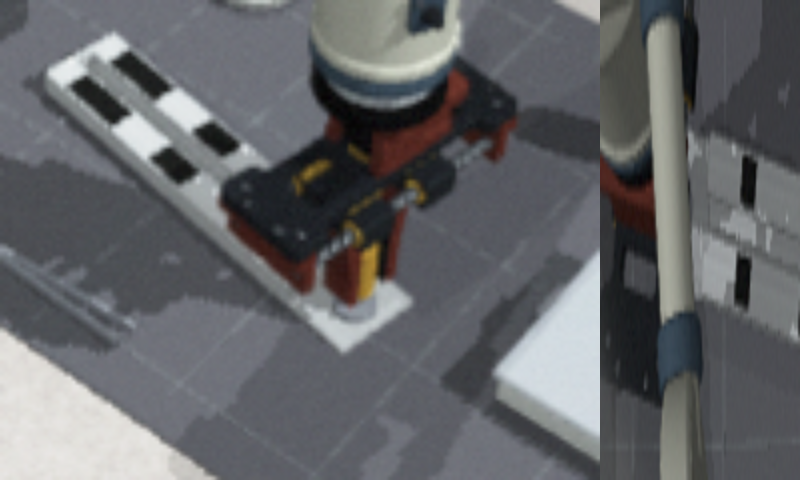

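The stop (about (355,290) in the crop) is gripped with its foot out on the landing, so I'll lift it.

Emit:
apply_moves(rows=[0,0,-0.5,0,0,0,-1,0,0,0,-2,0,0,0,-2,0,0,0,-2,0,0,0,-1,0,0,0,0,0])

```text
clock: 7.28
tcp_pos: [663.7, 148.6, 299.6]
ee_rot: [2.404, 2.02, 0.003]
contact_force: [0.5, -1.1, -0.2]
width: 0.242
```

```bash
python3 - <<'E'
from h import *
plan((460.7,-91.3,100),(460.7,-91.3,51))
E
```

```text
t 7.28 roll -0.0 w 0.242 grasp [664.  148.7 136.6] tilt [ 0.002  0.    -1.   ] F [ 0.5 -1.1 -0.2] q [ 0.17  0.31  1.17 -0.    1.66  0.34]
[-27.15 -15.9    3.61]
[-0.   -0.01  4.9 ]
```

Emit:
apply_moves(rows=[-1.5,-0.9,0,0,-2.5,-1.5,0,0,-3,-1.75,0.3,0,-3,-1.75,0.3,0,-3,-1.75,0.5,0,-3,-1.75,0.5,0,-3,-1.75,0.5,0,-3,-1.75,0.5,0,-2.5,-1.5,0.5,0,-1.65,-1,0.5,0,-1,-0.5,0,0,0,0,0,0])

```text
clock: 8.78
tcp_pos: [460.1, -91.7, 262.2]
ee_rot: [-2.406, -2.02, -0.0]
contact_force: [-0.0, -0.6, -0.9]
width: 0.252
```

Emit:
apply_moves(rows=[0,0,0,0,0,0,0,0])

```text
clock: 9.02
tcp_pos: [460.6, -91.0, 262.3]
ee_rot: [2.404, 2.022, 0.001]
contact_force: [-0.8, -0.3, -0.4]
width: 0.247
```

```bash
python3 - <<'E'
from h import *
plan((460.7,-91.3,100),(460.7,-91.3,51))
f=grab('scene','dish1.png');g=f['pixels'][:,:,::-1]
cv2.imwrite('pics/dish1.png',cv2.resize(g[80:230,180:360],None,fx=4,fy=4))
E
```

```text
t 9.03 roll 0.001 w 0.247 grasp [460.6 -91.   99.3] tilt [ 0.  0. -1.] F [-0.8 -0.3 -0.4] q [-0.27 -0.25  1.8   0.    1.59 -0.1 ]
[-0.03  0.01 -0.07]
[-0.  -0.   4.9]
```

View pics/dish1.png

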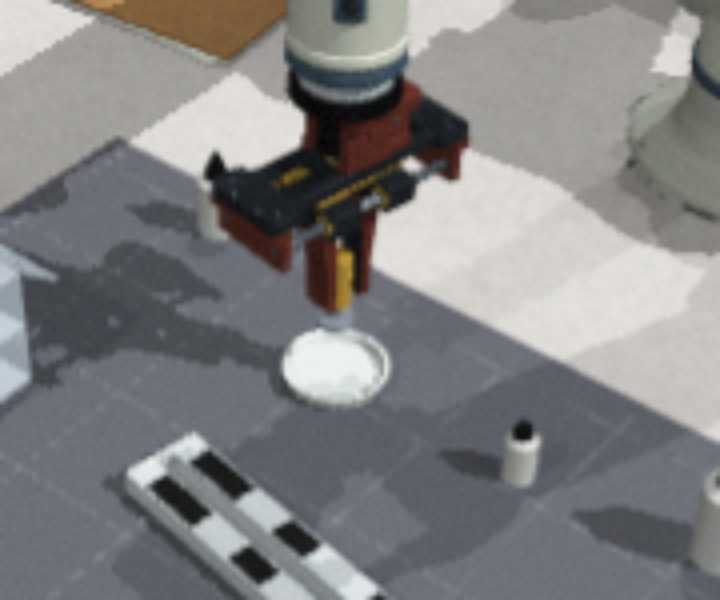

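The stop hangs upright over the dish (centre about (336,368) in the crop), so I'll lower it.

Emit:
apply_moves(rows=[0,0,1.2,0,0,0,1.2,0,0,0,1,0,0,0,0.6,0,0,0,0.4,0,0,0,0.3,0,0,0,0.1,0,0,0,0,0,0,0,0,0])

```text
clock: 10.2
tcp_pos: [460.2, -91.5, 214.4]
ee_rot: [2.405, 2.021, 0.0]
contact_force: [0.4, 0.1, -0.4]
width: 0.244
```

Emit:
apply_moves(rows=[0,0,0,0])

```text
clock: 10.32
tcp_pos: [460.2, -91.5, 214.3]
ee_rot: [2.405, 2.021, 0.0]
contact_force: [0.4, -0.1, -0.0]
width: 0.245
```

Emit:
apply_moves(rows=[0,0,0.07,0,0,0,0,0,0,0,0,0])

```text
clock: 10.7
tcp_pos: [460.2, -91.5, 213.9]
ee_rot: [2.405, 2.021, 0.0]
contact_force: [-1.4, -0.3, 3.7]
width: 0.246
```

Contact shows (3.7 N up), so I'll release.

Emit:
apply_moves(rows=[0,0,0,0,0,0,0,0,0,0,0,0,0,0,0,0], claw=0.55)

```text
clock: 11.2
tcp_pos: [460.1, -91.4, 213.3]
ee_rot: [-2.405, -2.021, 0.0]
contact_force: [0.4, -0.3, -1.2]
width: 0.545
```

Emit:
apply_moves(rows=[0,0,-1,0,0,0,-2,0,0,0,-3,0,0,0,-2,0,0,0,0,0])

```text
clock: 11.82
tcp_pos: [460.5, -91.6, 295.6]
ee_rot: [2.403, 2.019, 0.004]
contact_force: [0.4, 0.4, 0.3]
width: 0.548
```

```bash
python3 - <<'E'
from h import *
plan((460,71.2,110),(460,71.2,27))
f=grab('scene');g=f['pixels'][:,:,::-1]
cv2.imwrite('pics/dish2.png',cv2.resize(g[80:230,180:360],None,fx=4,fy=4))
E
```

```text
t 11.82 roll -0.0 w 0.548 grasp [461.2 -91.7 132.6] tilt [ 0.004 -0.001 -1.   ] F [0.4 0.4 0.3] q [-0.27 -0.26  1.76 -0.    1.64 -0.1 ]
[16.03 -2.93  2.24]
[ 0.   -0.03  8.3 ]
```

View pics/dish2.png

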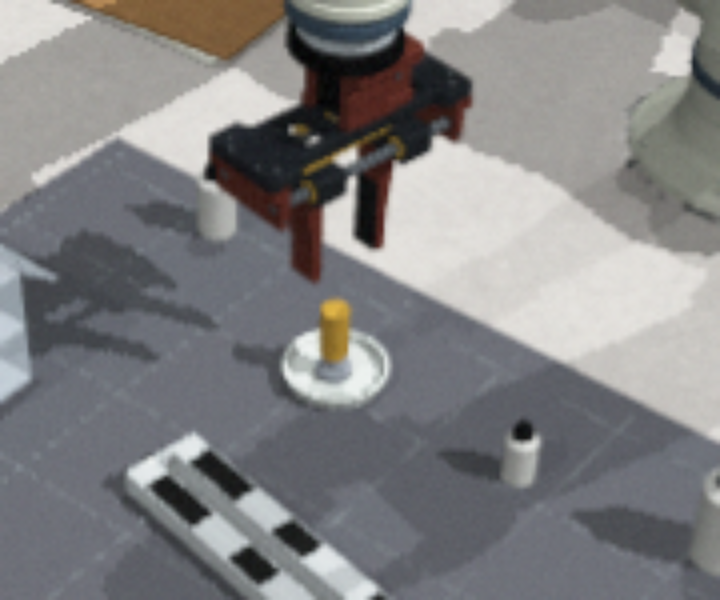

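The stop stands upright in the dish, with its foot near (333,370). Next is the small bottle.

Emit:
apply_moves(rows=[3,-0.5,0.2,0,4,-0.8,0.5,0,4,-0.8,0.5,0,3.5,-0.53,0.5,0,1.53,-0.3,0.5,0,0,0,0,0,0,0,0,0,0,0,2,0,0,0,2,0], claw=0.65)

```text
clock: 13.0
tcp_pos: [458.9, 70.6, 230.0]
ee_rot: [2.406, 2.019, -0.0]
contact_force: [0.6, 0.4, -0.5]
width: 0.651
```

```bash
python3 - <<'E'
from h import *
plan((460,71.2,27))
E
```

```text
t 13.0 roll -0.002 w 0.651 grasp [458.9  70.6  67. ] tilt [ 0. -0. -1.] F [ 0.6  0.4 -0.5] q [ 0.08 -0.25  1.86 -0.    1.53  0.25]
[0.08 0.1  4.  ]
```

Emit:
apply_moves(rows=[0,0.1,1.5,0,0,0,1.5,0,0,0,0.8,0,0,0,0.2,0,0,0,0,0,0,0,0,0])

```text
clock: 13.75
tcp_pos: [460.1, 71.4, 192.1]
ee_rot: [2.404, 2.021, 0.002]
contact_force: [1.0, -0.2, 0.7]
width: 0.653
```

Emit:
apply_moves(rows=[0,0,0,0,0,0,0,0,0,0,0,0,0,0,0,0,0,0,0,0,0,0,0,0], claw=0)

```text
clock: 14.5
tcp_pos: [459.9, 71.3, 191.5]
ee_rot: [-2.405, -2.021, 0.0]
contact_force: [-0.7, -0.1, 0.6]
width: 0.268
```

```bash
python3 - <<'E'
from h import *
plan((460,71.2,110),(*P['mS'],110),(*P['mS'],45))
E
```

```text
t 14.5 roll -0.0 w 0.268 grasp [459.9  71.3  28.5] tilt [-0.  0. -1.] F [-0.7 -0.1  0.6] q [ 0.08 -0.21  1.9   0.    1.45  0.25]
[-0.01  0.02 -8.15]
[ 3.75 18.72 -0.  ]
[-0.   0.   6.5]
```

Emit:
apply_moves(rows=[0,0,-1,0,0,0,-2,0,0,0,-2,0,0,0,-1,0,0.35,1.5,0,0,0.5,2.5,0,0,0.6,3,0,0,0.6,3,0,0,0.6,3,0,0,0.5,2.7,0,0,0.4,2,0,0,0.2,1,0,0])

```text
clock: 16.0
tcp_pos: [651.2, 76.1, 250.8]
ee_rot: [-2.405, -2.021, 0.001]
contact_force: [0.5, 0.5, -0.5]
width: 0.264
```

Emit:
apply_moves(rows=[0,0,0,0,0,0,0,0])

```text
clock: 16.25
tcp_pos: [650.1, 76.2, 251.4]
ee_rot: [-2.405, -2.021, 0.001]
contact_force: [-1.0, -0.1, -0.4]
width: 0.267
```

```bash
python3 - <<'E'
from h import *
plan((*P['mS'],60),(*P['mS'],46.5))
f=grab('scene');g=f['pixels'][:,:,::-1]
cv2.imwrite('pics/s1.png',cv2.resize(g[130:270,190:340],None,fx=4,fy=4))
E
```

```text
t 16.25 roll -0.0 w 0.267 grasp [650.   76.2  88.4] tilt [-0. -0. -1.] F [-1.  -0.1 -0.4] q [0.06 0.26 1.31 0.   1.57 0.24]
[-0.01  0.1   2.84]
[0.   0.   1.35]
```

View pics/s1.png

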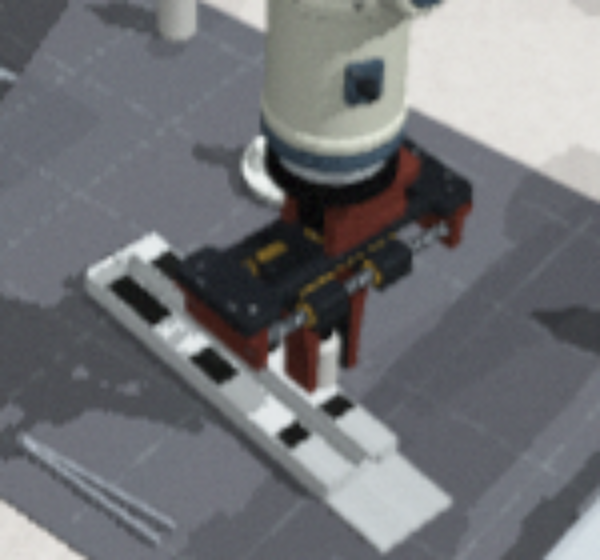

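The bottle (about (330,362) in the crop) is held upright above the short pads at (293,434) and (336,405). I'll lower it.

Emit:
apply_moves(rows=[0,0.05,1,0,0,0,1,0,0,0,0.8,0,0,0,0.6,0,0,0,0.4,0,0,0,0.25,0,0,0,0.1,0,0,0,0,0,0,0,0,0])

```text
clock: 17.42
tcp_pos: [651.1, 76.0, 210.2]
ee_rot: [2.405, 2.021, 0.001]
contact_force: [0.1, 1.0, 0.2]
width: 0.266
```

```bash
python3 - <<'E'
from h import *
plan((*P['mS'],46.5))
E
```

```text
t 17.43 roll -0.0 w 0.266 grasp [651.2  76.   47.2] tilt [ 0.  0. -1.] F [0.1 1.  0.2] q [0.06 0.28 1.36 0.   1.5  0.24]
[-0.02 -0.03  0.07]
```

Emit:
apply_moves(rows=[0,0,0.06,0,0,0,0,0,0,0,0,0])

```text
clock: 17.8
tcp_pos: [651.1, 76.0, 209.5]
ee_rot: [2.405, 2.021, 0.0]
contact_force: [-0.1, -0.1, -0.4]
width: 0.271
```

Emit:
apply_moves(rows=[0,0,0,0,0,0,0,0,0,0,0,0,0,0,0,0], claw=0.55)

```text
clock: 18.3
tcp_pos: [651.0, 76.0, 209.3]
ee_rot: [-2.405, -2.021, 0.0]
contact_force: [0.3, -0.9, -0.5]
width: 0.547
```

Emit:
apply_moves(rows=[0,0,-1,0,0,0,-2,0,0,0,-3,0,0,0,-2.5,0,0,0,0,0,0,0,0,0])

```text
clock: 19.05
tcp_pos: [650.9, 76.0, 294.1]
ee_rot: [-2.405, -2.021, 0.0]
contact_force: [-0.1, -0.5, -0.5]
width: 0.551
```

```bash
python3 - <<'E'
from h import *
plan((435.7,216.5,135),(435.7,216.5,43))
f=grab('scene');g=f['pixels'][:,:,::-1]
cv2.imwrite('pics/s2.png',cv2.resize(g[130:270,190:340],None,fx=4,fy=4))
E
```

```text
t 19.05 roll -0.0 w 0.551 grasp [650.9  76.  131.1] tilt [-0. -0. -1.] F [-0.1 -0.5 -0.5] q [ 0.06  0.25  1.25 -0.    1.64  0.24]
[ 10.14 -23.62  -0.39]
[0.  0.  9.2]
```

View pics/s2.png

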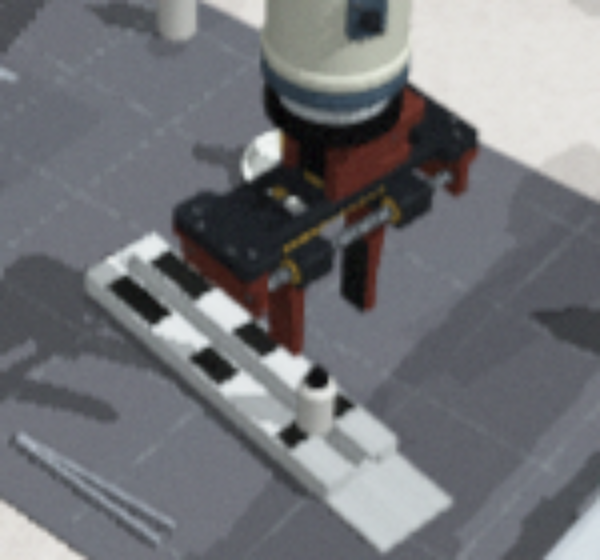

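The small bottle stands on its pads at (315,405). Next is the large bottle.

Emit:
apply_moves(rows=[1,-2,-0.1,0,1.2,-3,-0.1,0,1.5,-3.5,-0.1,0,1.6,-3.8,-0.1,0,1.6,-3.8,0,0,1.6,-3.5,0,0,1,-2.5,0,0,0.64,-1.52,0,0,0,0,0,0,0,0,0,0], claw=0.85)

```text
clock: 20.35
tcp_pos: [436.3, 216.2, 298.1]
ee_rot: [2.405, 2.02, -0.001]
contact_force: [-0.4, -0.2, -0.1]
width: 0.851
```

```bash
python3 - <<'E'
from h import *
plan((435.7,216.5,43))
f=grab('scene');g=f['pixels'][:,:,::-1]
cv2.imwrite('pics/l1.png',cv2.resize(g[100:260,280:440],None,fx=3.7,fy=3.7))
E
```

```text
t 20.35 roll -0.001 w 0.851 grasp [436.3 216.1 135.1] tilt [-0. -0. -1.] F [-0.4 -0.2 -0.1] q [ 0.39 -0.21  1.71 -0.    1.64  0.56]
[ 0.03 -0.07  9.21]
```

View pics/l1.png

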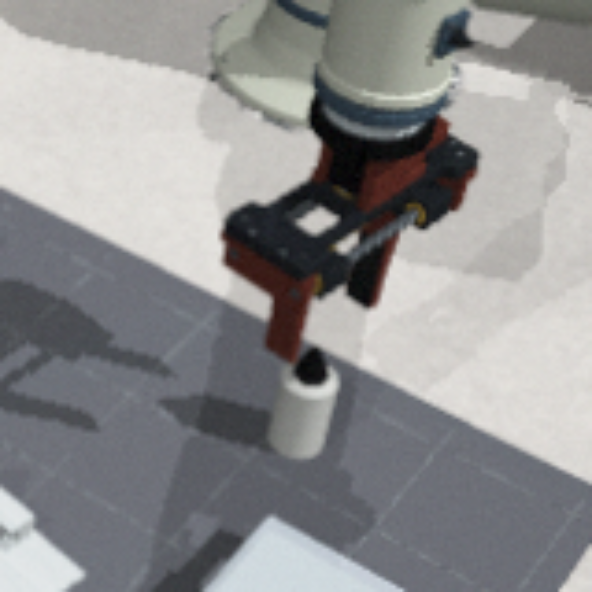

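Emit:
apply_moves(rows=[0,0,1.3,0,0,0,1.5,0,0,0,1.5,0,0,0,1.5,0,0,0,1.5,0,0,0,1.2,0,0,0,0.6,0,0,0,0,0])

```text
clock: 21.4
tcp_pos: [435.7, 216.5, 207.0]
ee_rot: [-2.405, -2.021, 0.001]
contact_force: [-0.2, 0.0, -0.5]
width: 0.851
```

Emit:
apply_moves(rows=[0,0,0,0,0,0,0,0,0,0,0,0,0,0,0,0,0,0,0,0,0,0,0,0], claw=0)

```text
clock: 22.15
tcp_pos: [435.8, 216.6, 207.6]
ee_rot: [2.405, 2.021, 0.001]
contact_force: [-0.4, -0.4, 1.7]
width: 0.451
```

```bash
python3 - <<'E'
from h import *
plan((435.7,216.5,145),(*P['mL'],145),(*P['mL'],65))
E
```

```text
t 22.15 roll -0.0 w 0.451 grasp [435.9 216.6  44.6] tilt [ 0.  0. -1.] F [-0.4 -0.4  1.7] q [ 0.39 -0.17  1.83  0.    1.47  0.56]
[-1.000e-02 -1.000e-02 -1.004e+01]
[-25.72  23.61   0.  ]
[-0. -0.  8.]
```

Emit:
apply_moves(rows=[0,0,-0.8,0,0,0,-1.8,0,0,0,-2.2,0,0,0,-2.2,0,0,0,-1.8,0,0,0,-1.2,0,-1,0.9,0,0,-2,1.8,0,0,-2.8,2.6,0,0,-3,2.8,0,0,-3,2.8,0,0,-3,2.8,0,0])

```text
clock: 23.65
tcp_pos: [545.9, 45.1, 306.0]
ee_rot: [-2.405, -2.02, 0.003]
contact_force: [0.1, 0.2, -1.0]
width: 0.451
```

Emit:
apply_moves(rows=[-3,2.8,0,0,-3,2.7,0,0,-2.5,2.3,0,0,-1.6,1.4,0,0,-0.8,0.7,0,0,0,0,0,0,0,0,0,0])

```text
clock: 24.52
tcp_pos: [623.8, -76.4, 307.4]
ee_rot: [-2.404, -2.022, -0.0]
contact_force: [0.8, -0.1, -0.4]
width: 0.451
```

```bash
python3 - <<'E'
from h import *
plan((*P['mL'],63))
f=grab('scene');g=f['pixels'][:,:,::-1]
cv2.imwrite('pics/l2.png',cv2.resize(g[130:270,190:340],None,fx=4,fy=4))
E
```

```text
t 24.52 roll 0.001 w 0.451 grasp [623.8 -76.3 144.4] tilt [-0.  0. -1.] F [ 0.8 -0.1 -0.4] q [-0.18  0.17  1.32  0.    1.65 -0.  ]
[-0.12  0.04  8.14]
```

View pics/l2.png

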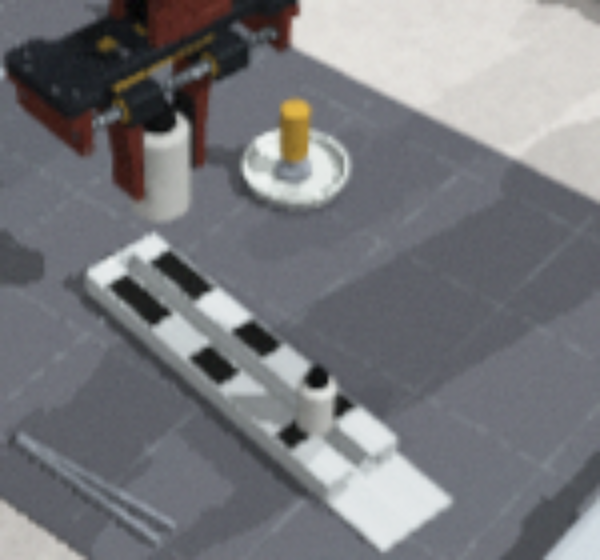

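The large bottle is held upright above the long pads. I'll lower it.

Emit:
apply_moves(rows=[-0.1,0,1.2,0,0,0,1.5,0,0,0,1.5,0,0,0,1.3,0,0,0,1,0,0,0,0.7,0,0,0,0.5,0,0,0,0.3,0,0,0,0.1,0,0,0,0,0,0,0,0,0])

```text
clock: 25.95
tcp_pos: [624.0, -78.2, 226.7]
ee_rot: [2.405, 2.021, 0.001]
contact_force: [-0.2, 0.0, -0.8]
width: 0.448
```

Emit:
apply_moves(rows=[0,0,0,0])

```text
clock: 26.08
tcp_pos: [623.9, -78.2, 226.5]
ee_rot: [2.405, 2.021, 0.0]
contact_force: [0.6, -0.7, -0.3]
width: 0.45
```

Target TCP z is about 225.6.

Emit:
apply_moves(rows=[0,0,0.09,0,0,0,0,0,0,0,0,0])

```text
clock: 26.45
tcp_pos: [623.9, -78.2, 225.6]
ee_rot: [2.405, 2.021, 0.0]
contact_force: [-0.1, -0.3, 0.6]
width: 0.448
```

Emit:
apply_moves(rows=[0,0,0,0,0,0,0,0,0,0,0,0,0,0,0,0], claw=0.75)

```text
clock: 26.95
tcp_pos: [623.9, -78.2, 225.4]
ee_rot: [-2.405, -2.021, 0.0]
contact_force: [0.4, -0.3, 0.3]
width: 0.749
```

Emit:
apply_moves(rows=[0,0,-1,0,0,0,-2,0,0,0,-2,0,0,0,-2,0,0,0,-1.5,0,0,0,0,0,0,0,0,0])

```text
clock: 27.82
tcp_pos: [623.8, -78.2, 309.6]
ee_rot: [-2.404, -2.021, 0.001]
contact_force: [0.9, -0.3, 0.3]
width: 0.752
```

```bash
python3 - <<'E'
from h import *
plan((*P['M'],130),(*P['M'],33))
f=grab('scene');g=f['pixels'][:,:,::-1]
cv2.imwrite('pics/l3.png',cv2.resize(g[130:270,190:340],None,fx=4,fy=4))
E
```

```text
t 27.82 roll -0.0 w 0.752 grasp [623.6 -78.2 146.6] tilt [-0.001  0.    -1.   ] F [ 0.9 -0.3  0.3] q [-0.18  0.17  1.31  0.    1.66 -0.01]
[-23.14 -20.38   1.69]
[-0.    0.01  9.7 ]
```

View pics/l3.png

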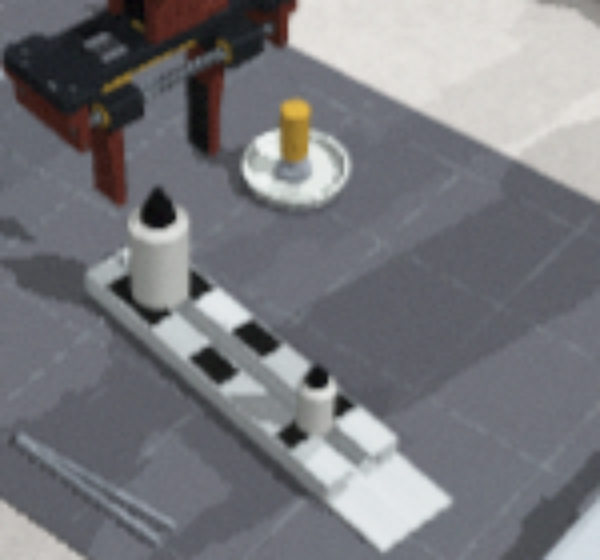

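The large bottle stands on the long pads at (160,255). Next is the medium one.

Emit:
apply_moves(rows=[-1.5,-1.3,0,0,-2.5,-2.2,0,0,-3,-2.7,0,0,-3.2,-2.8,0.2,0,-3.2,-2.8,0.3,0,-3.2,-2.8,0.3,0,-3,-2.7,0.4,0,-2.2,-1.9,0.4,0,-1.34,-1.18,0,0,0,0,0,0,0,0,0,0])

```text
clock: 29.25
tcp_pos: [383.8, -270.7, 294.5]
ee_rot: [-2.405, -2.022, -0.001]
contact_force: [-0.2, 0.3, 0.3]
width: 0.75
```

```bash
python3 - <<'E'
from h import *
plan((*P['M'],33))
f=grab('scene');g=f['pixels'][:,:,::-1]
cv2.imwrite('pics/m1.png',cv2.resize(g[50:200,160:310],None,fx=4,fy=4))
E
```

```text
t 29.25 roll 0.0 w 0.75 grasp [ 383.9 -270.7  131.5] tilt [ 0.  0. -1.] F [-0.2  0.3  0.3] q [-0.69 -0.26  1.76  0.    1.64 -0.51]
[-0.05 -0.08  9.85]
```

View pics/m1.png

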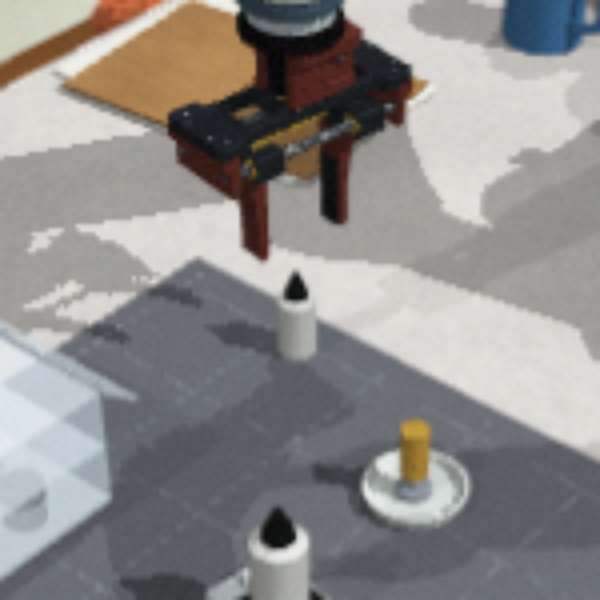

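The bottle (about (297,320) in the crop) sits below and between the open jaws, so I'll descend and grip it.

Emit:
apply_moves(rows=[-0.05,-0.05,1.5,0,0,0,1.6,0,0,0,1.6,0,0,0,1.6,0,0,0,1.6,0,0,0,1.2,0,0,0,0.6,0,0,0,0,0,0,0,0,0])

```text
clock: 30.42
tcp_pos: [382.9, -271.7, 198.1]
ee_rot: [2.404, 2.02, 0.0]
contact_force: [0.4, 0.2, 0.3]
width: 0.752
```

Emit:
apply_moves(rows=[0,0,0,0,0,0,0,0,0,0,0,0,0,0,0,0,0,0,0,0,0,0,0,0], claw=0)

```text
clock: 31.18
tcp_pos: [382.7, -271.5, 197.5]
ee_rot: [2.405, 2.021, 0.0]
contact_force: [-0.6, -0.1, 1.1]
width: 0.344
```

```bash
python3 - <<'E'
from h import *
plan((*P['M'],155),(460,-200,155),(*P['mM'],155))
E
```

```text
t 31.18 roll -0.0 w 0.344 grasp [ 382.7 -271.5   34.5] tilt [ 0. -0. -1.] F [-0.6 -0.1  1.1] q [-0.69 -0.21  1.89  0.    1.46 -0.52]
[  0.06   0.02 -12.05]
[8.32 6.36 0.  ]
[22.62 14.07  0.  ]
```

Emit:
apply_moves(rows=[0,0,-0.8,0,0,0,-1.8,0,0,0,-2.2,0,0,0,-2.2,0,0,0,-2.2,0,0,0,-1.8,0,0,0,-1,0,1,0,0,0,2.2,0,0,0,3.2,0.5,0,0,3.6,0.7,0,0,3.6,0.8,0,0])

```text
clock: 32.67
tcp_pos: [425.8, -139.3, 316.3]
ee_rot: [-2.404, -2.02, 0.001]
contact_force: [0.6, -1.1, -0.5]
width: 0.347
```

Emit:
apply_moves(rows=[3.6,1,0,0,3.6,1,0,0,3.6,1.5,0,0,3,2,0,0,2,2.5,0,0,1.2,2.8,0,0,0.34,2.8,0,0,0,2.4,0,0,0,1.6,0,0,0,0.8,0,0,0,0,0,0,0,0,0,0])

```text
clock: 34.17
tcp_pos: [636.5, -1.6, 317.3]
ee_rot: [-2.405, -2.021, 0.001]
contact_force: [0.2, 0.1, -0.5]
width: 0.347
```

```bash
python3 - <<'E'
from h import *
plan((*P['mM'],52.5))
f=grab('scene');g=f['pixels'][:,:,::-1]
cv2.imwrite('pics/m2.png',cv2.resize(g[110:260,190:340],None,fx=4,fy=4))
E
```

```text
t 34.17 roll -0.0 w 0.347 grasp [636.4  -1.6 154.3] tilt [-0.001  0.    -1.   ] F [ 0.2  0.1 -0.5] q [-0.06  0.19  1.28  0.    1.68  0.12]
[ 0.04  0.11 10.18]
```

View pics/m2.png

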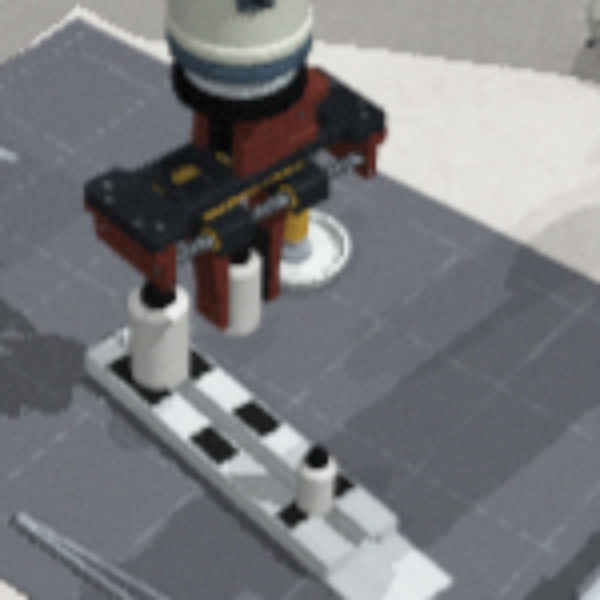

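The medium bottle is held above its pads, and the gripper body runs across the rail, clear of the tall bottle. I'll lower it.

Emit:
apply_moves(rows=[0,0.1,1.5,0,0,0,1.8,0,0,0,1.8,0,0,0,1.5,0,0,0,1.3,0,0,0,0.9,0,0,0,0.6,0,0,0,0.4,0,0,0,0.2,0,0,0,0,0,0,0,0,0,0,0,0,0])

```text
clock: 35.72
tcp_pos: [638.0, -2.0, 217.7]
ee_rot: [2.405, 2.021, 0.001]
contact_force: [-0.8, -0.6, -1.0]
width: 0.346
```

Emit:
apply_moves(rows=[0,0,0.15,0,0,0,0.06,0,0,0,0,0,0,0,0,0])

```text
clock: 36.22
tcp_pos: [637.9, -2.0, 215.5]
ee_rot: [2.405, 2.021, 0.0]
contact_force: [-1.7, 0.4, 1.4]
width: 0.349
```

Emit:
apply_moves(rows=[0,0,0,0,0,0,0,0,0,0,0,0,0,0,0,0], claw=0.65)

```text
clock: 36.72
tcp_pos: [637.9, -2.0, 215.2]
ee_rot: [-2.405, -2.021, 0.0]
contact_force: [0.5, -0.2, 0.8]
width: 0.652
```

Emit:
apply_moves(rows=[0,0,-1,0,0,0,-2,0,0,0,-2.5,0,0,0,-2.5,0,0,0,-3,0,0,-3,-1,0,0,-4,0,0,0,-5,0,0,0,-5,0,0,0,-4,0,0,0,0,0,0,0,0,0,0])

```text
clock: 38.22
tcp_pos: [431.4, 34.1, 336.8]
ee_rot: [2.404, 2.02, 0.003]
contact_force: [1.3, -0.3, -0.2]
width: 0.649
```

Emit:
apply_moves(rows=[-4,0,-3,0,-5,0,-3,0,-5,0,-2,0,-5,0,0,0,-5,0,0,0,-5,0,0,0,-5,0,0,0,-4,0,0,0,0,0,0,0,0,0,0,0])

```text
clock: 39.48
tcp_pos: [366.1, -340.6, 415.1]
ee_rot: [-2.405, -2.02, -0.001]
contact_force: [0.8, -0.1, 0.2]
width: 0.655
```

```bash
python3 - <<'E'
from h import *
plan()
f=grab('scene');t=grab('top')
a=cv2.resize(f['pixels'][110:260,190:340,::-1],(400,400),interpolation=cv2.INTER_CUBIC)
b=cv2.resize(t['pixels'][100:285,165:350,::-1],(400,400),interpolation=cv2.INTER_CUBIC)
cv2.imwrite('pics/end.png',np.hstack([a,b]))
E
```

```text
t 39.48 roll -0.001 w 0.655 grasp [ 366.1 -340.4  252.1] tilt [-0.     0.001 -1.   ] F [ 0.8 -0.1  0.2] q [-0.82 -0.17  1.47  0.    1.85 -0.64]
```

View pics/end.png

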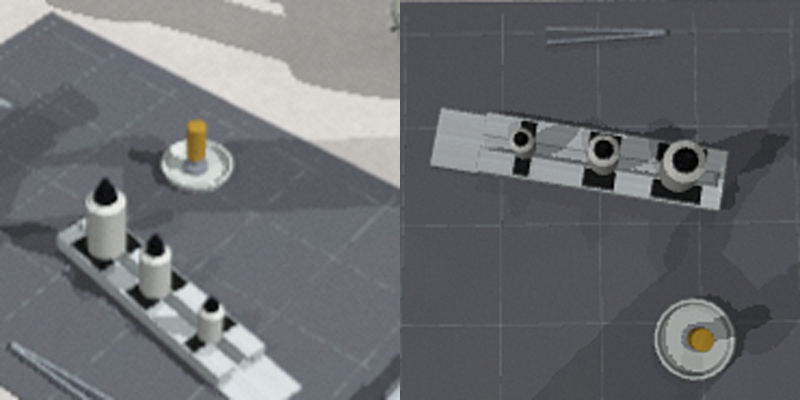

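All four stand upright: the caps are near (521,140), (602,151) and (684,160), and the stop is at (701,340). Now I'll check the positions numerically.

```bash
python3 - <<'E'
from h import *
t=grab('top');f=grab('scene')
def tri(f,a,t,b):
    c1,d1=ray(f,*a);c2,d2=ray(t,*b)
    k=np.linalg.lstsq(np.c_[d1,-d2],c2-c1,rcond=None)[0];return (c1+d1*k[0]+c2+d2*k[1])/2
def comp(im,P,r,fn):
    p=proj(im,P)[0].round().astype(int);x,y=p-r
    n,l,s,c=cv2.connectedComponentsWithStats(fn(im['pixels'][y:y+2*r,x:x+2*r]).astype(np.uint8))
    # nearest sizeable comp to centre
    i=min([i for i in range(1,n) if s[i,4]>12],key=lambda i:np.hypot(*(c[i]-r)));return c[i]+p-r,s[i,4]
dark=lambda a:cv2.cvtColor(a,cv2.COLOR_RGB2GRAY)<40
for k,z in(('mS',62),('mM',81),('mL',95)):
    a,na=comp(f,(*P[k],z),9,dark);b,nb=comp(t,(*P[k],z),9,dark)
    q=tri(f,a,t,b);print(k,na,nb,q.round(1),(q[:2]-P[k]).round(1))
o=lambda a:(a[...,0].astype(int)-a[...,2]>60)
a,na=comp(f,(*P['D'],46),14,o);b,nb=comp(t,(*P['D'],50),14,o)
q=tri(f,a,t,b);print('stop',na,nb,q.round(1),(q[:2]-P['D']).round(1))
E
```

```text
mS 19 29 [651.5  76.3  60.7] [0.6 0.4]
mM 34 55 [637.6  -2.8  76.8] [ 0.1 -1.4]
mL 54 96 [624.  -77.4  91.3] [-0.   0.1]
stop 92 100 [460.3 -92.1  46.1] [-0.4 -0.8]
```

Everything is within 1.5 mm, so I'll hand it in.

```bash
python3 -c "
from plant import order
print(order.close_job())"
```

```text
the job is handed in; nothing more can be done
None
```

The task is done and handed in at about 39.5 s of the 112 s allowed; handing in gives no verdict.

I slid the stop about 106 mm along the T-slot onto the landing, lifted it out and stood it upright in the dish. The small, large and medium bottles then went onto the short, long and middle pads, in that order. After that I backed the arm well clear.

- **Positions:** a two-view check of the bottle caps and the stop's grip put each bottle within 1.5 mm of its mark and the stop within 1 mm of the dish centre, taking the calibration as good to about 2 mm.
- **Upright and released:** the last pictures show all four standing upright and released. I did not measure the tilts or base heights separately.
- **Tweezers:** they were not approached and look unmoved in the pictures, though I did not measure their position again.

No check failed or disagreed.

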